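Push the knock drawer and the tea box shut

ROBOT

A 7-joint arm with a two-finger parallel gripper is mounted at the origin on the work surface. World frame = base frame: x ahead of the robot, y to its left, z up, the work surface at z = 0. Lengths are in m, angles in rad, forces in N, time in s.
With the tool pointing down it reaches from about 0.4 to 0.85 m from the base axis. Payload 10.4 kg.
Tool frame: the origin (TCP) lies on the centre line of the jaws, within the pads' length; the fingertips stand 14 mm ahead of it and the grasp point (between the pads) lies 5 mm behind it (tip_reach is the z of the fingertips in the tool frame, in m); z points along the fingers, x is the direction in which the jaws open and shut, and the axes are right-handed (so a half turn about z gives the same grasp; the last joint's range is limited). The gripper opens to 87 mm and grips with 3 to 60 N. Pads are 19 mm wide; open, the fingers measure 117 mm over their backs; the gripper's body (75 mm by 190 mm) begins 51 mm behind the grasp point.
Start: joints at [1.283, 0.332, -0.065, 1.46, 0.022, 1.35, -0.088], TCP at [0.164, -0.603, 0.237] pointing down, gripper open.
Joint ranges: [-2.6, 2.6], [-0.5, 2.12], [-1.47, 1.34], [0.16, 2.42], [-1.27, 4.41], [0.06, 2.06], [-2.6, 2.6]. Speed limits (rad/s): [2.22, 2.22, 2.79, 2.79, 3.14, 3.14, 3.14].

INTERFACE

Orientations are given as a unit quaternion [x, y, z, w].
In Python, from bench import * gives the robot as it stands.
- The arm moves only by the tool carry_out, never from a script. Its argument "rows" is a list of rows, each a list of 5 numbers: the closure, from -1 (fully open) to 1 (shut), so that 0 is half open, then the shift along the tool's x, y, z in units of 30 mm (1.0 is 30 mm), then the turn about the tool's z in units of 5 degrees (1.0 is 5 degrees). In form: [[jaw, x, y, z, turn], ...]. A call has 1 to 20 rows; each row shifts and turns the pose as measured when the row begins, along the tool's axes as they then stand; what a row does not reach is not made up. A row lasts 1/12 s, in which the tool goes at most 41.7 mm and 7.16 degrees, less where a joint would pass 70% of its speed; a pose out of reach is approached as far as the arm can. A call is refused whole if a number of a shift passes 1 or a number of a turn 1, either way. A call with a gripper value outside its range is refused whole. The fingers move at their own pace and stop on an object; "force" is the grip in N (left out, the last holds). Time passes only in rows, so rows that do not move let the fingers close. It gives the time, the measured TCP pose, the force and the opening at its end, in the units of the state.
- read_state(): the state, without advancing time (a new reading comes with each control period).
- camera(name): name is "scene" or "top"; returns the picture (384x512x3 uint8, blue, green, red); there is no depth.
- camera_info(name): a dict with "fx", "fy", "cx", "cy" (pixels), "extrinsics" (4x4, takes a point from camera to world coordinates). Camera axes: x right, y down, z forward; pixel columns grow to the right and rows downward; lengths in m; the calibration is good to about 2 mm. A picture is of the moment at which its call begins. camera_info takes no time and is no camera call.
- close_job(): hands the job in, once; it reports no verdict.
Trained networks look in the newest picture that a camera, given by its name, has taken for a name from the list of things; names that differ only in an ending like _2 or _b are one class to them, and where a whole thing is asked for, a point or a joint stands for the part that bears it (a point fixed in the world has none). Each returns a list of dicts, best first, with "conf" (0 to 1); they miss things now and then, are a little off and sometimes report something else, mostly with a low value. They report only what shows in the picture. A call takes as long as a camera call. They do not tell look-alikes from the thing itself.
- recognise(query, camera): "box" ([centre column, centre row, width, height] in pixels, round what is visible of it).
- silhouettes(query, camera): "mask" (384x512 bool, what is visible of it) and "box" ([centre column, centre row, width, height] in pixels, round what is visible of it).
- pinpoint(query, camera): "xy" ([column, row] in pixels: a listed point, or the origin of a listed thing).
The state is a dict: "time": time; "joint_positions": joint angles; "joint_vel": joint speeds; "joint_torque": joint torques, N m; "ee_pos": TCP position; "eef_rot": TCP orientation; "ft_force": force on the tool from outside, world axes, zero at the start; "torque": the same for the moment, N m; "width": finger opening in m.
Only numpy, scipy, OpenCV 4.12 (cv2) and the standard library are available. Lean on these libraries where they do the work, as an engineer would, in place of code of your own. Each camera call takes 0.05 s, during which the arm holds its last target. There are 200 camera calls.

TASK

Close up the coffee station: with your fingertips push the knock drawer fully home, and push the open lid of the tea box over and down until it lies flat and closed. Only push, from the outside: keep out of the drawer's pan, do not touch the underside of the lid or grip either part, and do not lift or shove the tea box. Leave the cup, the tamper and the milk pitcher standing where they are, and finish with your hand clear.

Things in the scene. Friction and masses are not known exactly. Their poses are not given: they have to be found in the camera images.
- knock_base: Low dark steel housing of the knock drawer, fixed to the counter, 200 deep (its x) x 260 wide (its y) x 100 mm high, open at the front. Origin on the counter (z = 0), on the middle line, in the plane of the front face of the housing; x points into the housing (away from the drawer's opening side), z up. It may stand on the robot's left or right.
- knock_drawer (a joint): How far the drawer is pulled out, m: 0 fully home (a stop), up to 0.16. It slides along the base's x; closing is motion along +x of knock_base. Light friction of about 1.5 N with some damping (4 N s/m); it stays where it is left.
- drawer_face (a point): Centre of the outer face of the drawer's wooden front, which is a plain flat board without a handle, 14 mm thick, 260 wide (the open steel pan behind it, 190 deep x 236 wide x 70 high with a rubber bar across, is part of the drawer and is not to be touched), from 10 to 96 mm above the counter (this point lies 53 mm above the counter). Axes as knock_base: the face looks along -x. With the drawer home this point lies 14 mm in front of the knock_base origin.
- tea_box: Wooden box that stands loose on the counter (2.2 to 3.4 kg, enough to stay put under a light push), 150 deep (its x) x 190 wide (its y) x 105 mm high, holding tins. Origin at the centre of its underside; x points to the hinged side, away from the robot, z up.
- tea_lid (a joint): Opening angle of the tea box's lid, rad: 0 closed and level (a stop), 1.57 upright, at most 1.7. It starts partly open and leans towards the robot. A stiff hinge (about 0.22 N m) keeps it where it is left; 1 to 3 N at the free edge move it.
- lid_hinge (a point): Point in the middle of the lid's hinge axis, on the far top rim of the box, 75 mm along the box's x from its centre and 105 mm above the counter. Axes as tea_box; the hinge axis is y.
- lid_edge (a point): Middle of the lid's free edge, on its outer face (the upper face when closed). The lid is a plain board without a knob, 156 mm from hinge to free edge, 194 mm wide, 10 mm thick with its cork-lined underside (not to be touched); the outer face lies 12 mm above the hinge axis when closed, so this point is then 117 mm above the counter. Axes move with the lid: x points along the board towards the hinge, z out of the outer face.
- cup: White cup, 76 mm across, 60 high, standing on top of the knock_base towards its back. Origin at the centre of its underside.
- tamper: Steel tamper, 58 mm across, 85 high, standing on top of the knock_base towards its back. Origin at the centre of its underside.
- pitcher: Steel milk pitcher with a handle, 84 mm across, 100 high, standing on the counter just behind the tea box. Origin at the centre of its underside.
Things that resemble listed ones, but are neither listed nor needed, are in the scene too. Leave any red look-alike of the tamper alone. Leave any blue look-alike of the cup alone.

How it is judged:
At the end, for the whole second after the job is handed in: The drawer is home (open by less than 6 mm), the lid closed (less than 0.06 rad, about 9 mm at its free edge), the tea box at rest, upright and within 20 mm of where it stood, and cup, tamper and pitcher upright within 15 mm of where they stood (value of joint knock_drawer below 0.006 m and value of joint tea_lid below 0.06 rad and linear speed of tea_box below 0.01 m/s and distance of tea_box from where it was at the start of the episode below 0.02 m and angle between tea_box's own z axis and vertical below 0.05 rad and distance of each of cup, tamper, pitcher from where it was at the start of the episode below 0.015 m and angle between each of cup, tamper, pitcher's own z axis and vertical below 0.1 rad); the robot touches nothing.
It fails at once if the hand reaches into the drawer's pan or grips the drawer's front (contact force between any of the fingers, the arm and knock_drawer_c1 above 0.5 N or contact force between any of the fingers, the arm and knock_drawer_c2 above 0.5 N or contact force between any of the fingers, the arm and knock_drawer_c3 above 0.5 N or contact force between any of the fingers, the arm and knock_drawer_c4 above 0.5 N or contact force between any of the fingers, the arm and knock_drawer_c5 above 0.5 N or contact force between any of the fingers, the arm and knock_drawer_c6 above 0.5 N).
It fails at once if the lid's underside is touched or the lid is gripped (contact force between any of the fingers, the arm and tea_lid_c1 above 0.5 N).
It fails at once if the tea box is lifted or shoved away (height (world z) of tea_box above 0.012 m or distance of tea_box from where it was at the start of the episode above 0.03 m).
It fails at once if the cup, the tamper or the pitcher is moved, lifted or knocked over (distance of any of cup, tamper, pitcher from where it was at the start of the episode above 0.025 m).
It also fails if it takes over 64 s, if anything falls off the work surface, if the arm or the gripper's body presses on something with over 40 N, if the wrist force passes 120 N, or if a joint passes its speed limit or range.

## Working session

There is one attempt and no reset: what is moved stays moved. The work goes in short steps, Python scripts to look and compute and a tool call to move; the robot and the scene stay as the last step left them, time stands still between calls to the robot, and variables do not carry over. Pictures are saved under pics/ and viewed, about 8 in all and at most 12, crops included, and the job is handed in when it is done.

Besides the shell and the picture viewer there is one more tool, called after "Emit:" as name(argument=value, ...) on one line, values as JSON. carry_out: Moves the arm, as the interface text tells. Its arguments: {"type":"object","properties":{"rows":{"type":"array","items":{"type":"array","items":{"type":"number"}}},"force":{"type":"number"}},"required":["rows"]}

```bash
mkdir -p pics; python3 - <<'E'
from bench import *
import cv2,numpy as np
s=read_state();print(s['time'],s['ee_pos'],s['eef_rot'],s['width'])
for c in ('scene','top'):
    im=camera(c);cv2.imwrite(f'pics/{c}0.png',im)
    i=camera_info(c);print(c,i['fx'],i['fy'],i['cx'],i['cy']);print(np.round(i['extrinsics'],3))
    for q in ('knock_base','drawer_face','tea_box','lid_hinge','lid_edge','cup','tamper','pitcher'):
        print(q,[(np.round(d['xy']).tolist(),round(d['conf'],2)) for d in pinpoint(q,c)])
E
```

```text
0.0 [ 0.16345525 -0.60285397  0.23572727] [ 7.94264121e-01 -6.07572179e-01 -6.11991043e-04 -4.22514972e-04] 0.08677523461114164
scene 361.8456728163348 361.8456728163348 258.6835627364866 196.9669185067708
[[-0.385  0.776 -0.501  1.014]
 [ 0.923  0.327 -0.202  0.106]
 [ 0.007 -0.54  -0.842  0.798]
 [ 0.     0.     0.     1.   ]]
knock_base [([220.0, 201.0], 0.58)]
drawer_face [([231.0, 159.0], 0.74)]
tea_box []
lid_hinge [([346.0, 270.0], 0.72)]
lid_edge [([384.0, 200.0], 0.76)]
cup [([303.0, 176.0], 0.87), ([239.0, 229.0], 0.85)]
tamper [([180.0, 223.0], 0.93), ([129.0, 222.0], 0.77)]
pitcher [([310.0, 304.0], 0.79)]
top 430.5403621704851 430.5403621704851 258.16096495822075 187.656567384439
[[ 0.039 -0.978  0.207  0.372]
 [-0.999 -0.039  0.004 -0.064]
 [ 0.004 -0.207 -0.978  1.099]
 [ 0.     0.     0.     1.   ]]
knock_base [([303.0, 198.0], 0.89)]
drawer_face [([311.0, 236.0], 0.61)]
tea_box [([165.0, 177.0], 0.92)]
lid_hinge [([166.0, 139.0], 0.9)]
lid_edge [([136.0, 172.0], 0.77)]
cup [([230.0, 254.0], 0.72), ([269.0, 147.0], 0.6)]
tamper [([317.0, 135.0], 0.74), ([372.0, 143.0], 0.69)]
pitcher [([189.0, 129.0], 0.72), ([266.0, 146.0], 0.59)]
```

View pics/scene0.png

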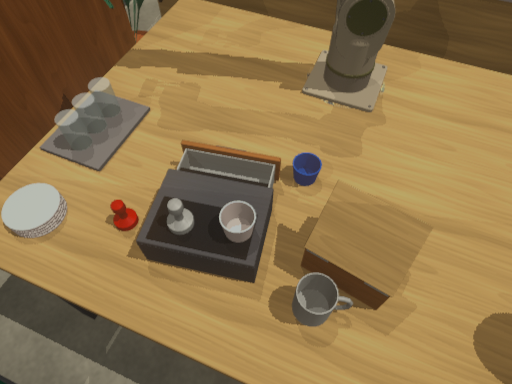

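View pics/top0.png

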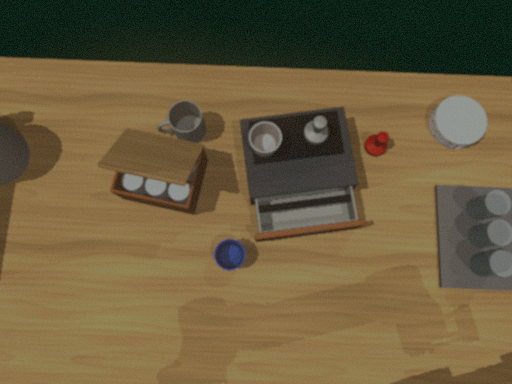

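The scene picture shows the drawer open towards the robot with its front at about (231,155), and the lid's outer face at about (370,240). The white cup is at (238,222) and the steel tamper at (180,218). Look-alikes are the blue cup (306,170) and the red tamper (123,217), both to be left alone. The drawer and the lid each have only one candidate. Next I measure with masks and a model fit.

```bash
cat > h.py <<'E'
from bench import *
import cv2,numpy as np
from scipy.optimize import minimize
CI={c:camera_info(c) for c in('scene','top')}
def proj(P,c):
    i=CI[c];E=np.array(i['extrinsics']);q=(np.atleast_2d(P)-E[:3,3])@E[:3,:3]
    return np.c_[i['fx']*q[:,0]/q[:,2]+i['cx'],i['fy']*q[:,1]/q[:,2]+i['cy']]
def back(uv,c,z):
    i=CI[c];E=np.array(i['extrinsics']);d=E[:3,:3]@[(uv[0]-i['cx'])/i['fx'],(uv[1]-i['cy'])/i['fy'],1]
    return E[:3,3]+d*(z-E[2,3])/d[2]
def tri(a,b):
    A=[];r=[]
    for uv,c in((a,'scene'),(b,'top')):
        p=np.array(CI[c]['extrinsics'])[:3,3];d=back(uv,c,0)-p;d/=np.linalg.norm(d);M=np.eye(3)-np.outer(d,d);A.append(M);r.append(M@p)
    return np.linalg.lstsq(np.vstack(A),np.hstack(r),rcond=None)[0]
def R(t):return np.array([[np.cos(t),-np.sin(t),0],[np.sin(t),np.cos(t),0],[0,0,1]])
def corners(b):return np.array([[x,y,z] for x in b[0] for y in b[1] for z in b[2]])
def lidpts(p): # x,y,yaw,angle -> 8 lid corners
    c=corners(((-.156,0),(-.097,.097),(.002,.012)));a=p[3]
    L=np.c_[c[:,0]*np.cos(a)+c[:,2]*np.sin(a),c[:,1],-c[:,0]*np.sin(a)+c[:,2]*np.cos(a)]+[.075,0,.105]
    return L@R(p[2]).T+[p[0],p[1],0]
def boxpts(p):return corners(((-.075,.075),(-.095,.095),(0,.105)))@R(p[2]).T+[p[0],p[1],0]
def basepts(p):return corners(((0,.2),(-.13,.13),(0,.1)))@R(p[2]).T+[p[0],p[1],0]
def drawpts(p):return corners(((-.014-p[3],-p[3]),(-.13,.13),(.01,.096)))@R(p[2]).T+[p[0],p[1],0]
def mk(parts,c):
    m=np.zeros((384,512),np.uint8)
    for P in parts:cv2.fillConvexPoly(m,cv2.convexHull(np.round(proj(P,c)*16).astype(np.int32)),255,shift=4)
    return cv2.GaussianBlur(m,(5,5),0)/255.
def iou(parts,M,c):
    a=mk(parts,c);b=cv2.GaussianBlur(M.astype(np.uint8)*255,(5,5),0)/255.
    return np.minimum(a,b).sum()/np.maximum(a,b).sum()
E
python3 - <<'E'
from h import *
M={}
for c in('scene','top'):
    im=camera(c)
    for q in('knock_base','drawer_face','tea_box','tea_lid'):
        r=silhouettes(q,c)
        print(c,q,[(np.round(d['box']).tolist(),round(d['conf'],2)) for d in r])
        if r:M[c+q]=r[0]['mask']
np.savez('m.npz',**M)
print('drawer',tri((231,159),(311,236)),'hinge',tri((346,270),(166,139)),'edge',tri((384,200),(136,172)))
for u in((257,237),(364,225)):print(back(u,'top',.096))
for c in('scene','top'):
    o=camera(c)
    for k,col in(('tea_box',(0,255,0)),('tea_lid',(0,0,255)),('knock_base',(255,0,0)),('drawer_face',(255,255,0))):
        if c+k in M:cv2.drawContours(o,cv2.findContours(M[c+k].astype(np.uint8),0,1)[0],-1,col,1)
    cv2.imwrite(f'pics/c_{c}.png',o)
a=cv2.resize(cv2.imread('pics/c_scene.png')[120:340,130:450],None,fx=1.7,fy=1.7);cv2.imwrite('pics/c1.png',np.vstack([a,np.zeros_like(a[:1])]))
b=cv2.resize(cv2.imread('pics/c_top.png')[90:290,80:400],None,fx=2,fy=2);cv2.imwrite('pics/c2.png',b)
E
```

```text
scene knock_base [([207.0, 212.0, 147.0, 144.0], 0.82), ([228.0, 165.0, 102.0, 51.0], 0.28)]
scene drawer_face [([230.0, 162.0, 105.0, 48.0], 0.91)]
scene tea_box [([367.0, 244.0, 130.0, 132.0], 0.62)]
scene tea_lid [([370.0, 239.0, 128.0, 114.0], 0.78)]
top knock_base [([302.0, 175.0, 125.0, 132.0], 0.58)]
top drawer_face [([312.0, 215.0, 109.0, 55.0], 0.57)]
top tea_box [([154.0, 171.0, 110.0, 90.0], 0.62)]
top tea_lid [([150.0, 158.0, 101.0, 58.0], 0.63), ([310.0, 211.0, 108.0, 54.0], 0.58)]
drawer [ 0.47952449 -0.19264451  0.03760883] hinge [0.69400126 0.16868491 0.10254167] edge [0.58194512 0.19308379 0.21873028]
[ 0.46689432 -0.06171747  0.096     ]
[ 0.50474233 -0.31078194  0.096     ]
```

```bash
python3 - <<'E'
from h import *
M=np.load('m.npz')
def f(p):return -sum(iou([lidpts(p)],M[c+'tea_lid'],c)+.7*iou([lidpts(p),boxpts(p)],M[c+'tea_box']|M[c+'tea_lid'],c) for c in CI)
best=min((minimize(f,[.62,.17,y,a],method='Nelder-Mead',options=dict(initial_simplex=np.array([.62,.17,y,a])+np.vstack([np.zeros(4),np.diag([.03,.03,.15,.2])]),xatol=1e-4,fatol=1e-5)) for y in(-.2,0.1,) for a in(.7,1.)),key=lambda r:r.fun)
p=best.x;print('tea',p,best.fun)
def g(p):return -sum(iou([basepts(p),drawpts(p)],M[c+'knock_base']|M[c+'drawer_face'],c) for c in CI)
x0=np.array([.6,-.17,-.15,.1])
b2=minimize(g,x0,method='Nelder-Mead',options=dict(initial_simplex=x0+np.vstack([np.zeros(4),np.diag([.03,.03,.1,.05])]),xatol=1e-4,fatol=1e-5))
k=b2.x;print('knock',k,b2.fun)
print('face',drawpts(k)[:4].round(3).tolist(),'lid edge',lidpts(p)[[1,3]].round(3).tolist())
out=[]
for c,(r,s) in dict(scene=((120,340),(130,450)),top=((90,290),(80,400))).items():
    o=cv2.resize(cv2.imread(f'pics/{c}0.png')[r[0]:r[1],s[0]:s[1]],None,fx=1.9,fy=1.9)
    for P,col in((lidpts(p),(0,0,255)),(boxpts(p),(0,255,0)),(basepts(k),(255,0,0)),(drawpts(k),(255,255,0))):
        q=(proj(P,c)-[s[0],r[0]])*1.9
        for i in range(8):
            for b in(1,2,4):
                if not i&b:cv2.line(o,tuple(map(int,q[i])),tuple(map(int,q[i|b])),col,1)
    cv2.imwrite(f'pics/fit_{c}.png',o)
E
```

```text
tea [ 0.61937205  0.18282507 -0.17204959  0.69639291] -3.29008627548244
knock [ 0.57785258 -0.17029292  0.1793264   0.0751602 ] -1.5121021207688432
face [[0.513, -0.314, 0.01], [0.513, -0.314, 0.096], [0.467, -0.058, 0.01], [0.467, -0.058, 0.096]] lid edge [[0.566, 0.094, 0.214], [0.6, 0.285, 0.214]]
```

View pics/fit_scene.png

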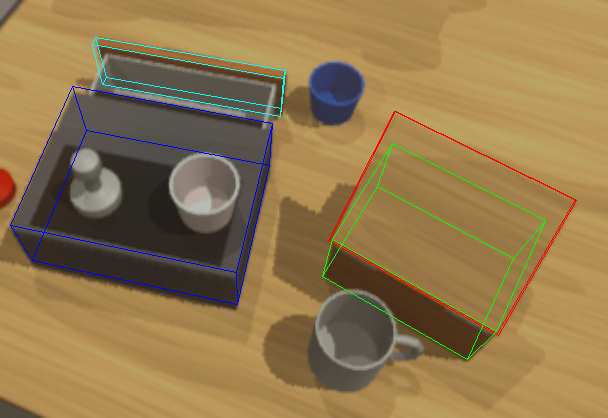

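View pics/fit_top.png

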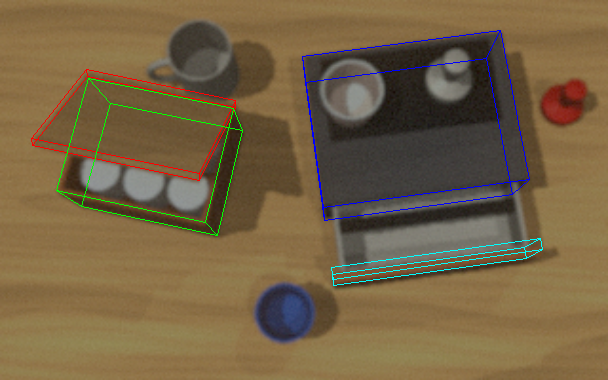

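The fit lies well on the tea box and lid (open about 0.70 rad, outer face up and away from the robot). The knock base fit is good to about 1 cm, with yaw about 0.16. Choices: the only wooden drawer front, and the lid's outer face near its free edge. The white cup, steel tamper and pitcher stay untouched. I shut the jaws and move to in front of the drawer, staying high.

Emit:
carry_out(rows=[[1,-0.8,-0.9,0,0],[1,-0.8,-0.9,0,0],[1,-0.8,-0.9,0,0],[1,-0.8,-0.9,0,0],[1,-0.8,-0.9,0,0],[1,-0.8,-0.9,0,0],[1,-0.8,-0.9,0,0],[1,-0.8,-0.9,0,0],[1,-0.8,-0.9,0,0],[1,-0.8,-0.9,0,0],[1,0,0,0,1],[1,0,0,0,0]])

```text
time: 2.5
ee_pos: [0.3681, -0.2877, 0.2355]
eef_rot: [0.765, -0.644, 0.001, 0.002]
ft_force: [-0.2, -0.6, 0.2]
width: 0.015
```

Emit:
carry_out(rows=[[1,-0.9,-0.95,0,0],[1,-0.9,-0.95,0,0],[1,-0.85,-0.9,0,0],[1,0,0,0,0],[1,0,0,1,0],[1,0,0,1,0],[1,0,0,0,0]])

```text
time: 3.08
ee_pos: [0.4407, -0.1946, 0.1759]
eef_rot: [0.769, -0.639, 0.005, 0.001]
ft_force: [-1.0, 0.1, -0.7]
width: 0.0003
```

```bash
python3 - <<'E'
from h import *
s=read_state();print(s['ee_pos'],s['width'])
ims=[]
for c in CI:
    o=camera(c);t=s['ee_pos']-np.array([0,0,.014])
    for q,col in((t,(0,0,255)),([t[0],t[1],.0],(0,255,0))):
        u=proj(np.array(q),c)[0];cv2.drawMarker(o,tuple(map(int,u)),col,0,8,1)
    ims.append(o)
cv2.imwrite('pics/ap.png',cv2.resize(np.hstack([ims[0][80:300,120:330],ims[1][90:310,200:410]]),None,fx=1.9,fy=1.9))
E
```

```text
[ 0.4406765  -0.19464582  0.17588002] 0.0002822541032862939
```

View pics/ap.png

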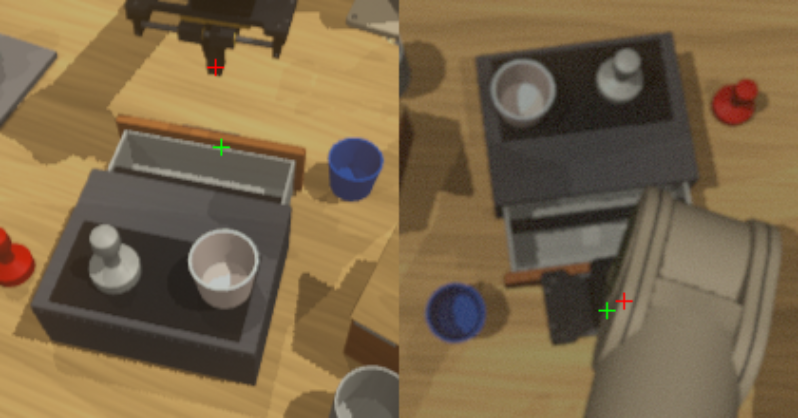

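The shut tip (red, scene about (233,115)) hangs in front of the board, with about 35 mm clear to its outer face. Next I lower it.

Emit:
carry_out(rows=[[1,0,0,1,0],[1,0,0,1,0],[1,0,0,1,0],[1,0,0,0.3,0],[1,0,0,0,0],[1,0,-0.4,0,0],[1,0,-0.4,0,0],[1,0,0,0,0]])

```text
time: 3.85
ee_pos: [0.4749, -0.2012, 0.0956]
eef_rot: [0.767, -0.641, 0.017, -0.0]
ft_force: [-0.7, 0.3, 0.0]
width: 0.0006
```

```bash
python3 - <<'E'
from h import *
s=read_state();print(s['joint_positions'],s['joint_vel'],s['ee_pos'],s['ft_force'])
o=camera('scene');t=s['ee_pos']-np.array([0,0,.014])
cv2.imwrite('pics/ap2.png',cv2.resize(o[80:240,130:330],None,fx=3,fy=3))
E
```

```text
[ 0.73947225  0.24032924 -0.48134465  1.91535633  0.14823125  0.98639408
 -1.20031949] [ 0.02037973 -0.04589191  0.01157549 -0.00328041 -0.02011411  0.03244472
  0.03759304] [ 0.47488773 -0.20122781  0.09556323] [-0.72879704  0.29350081  0.01758542]
```

View pics/ap2.png

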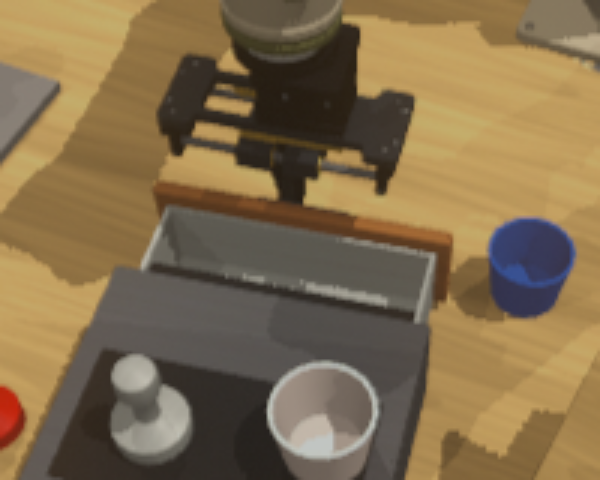

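The tip is in front of the board, hidden behind its top edge at about (290,205) of the crop, and not touching. I back off a little and lower another 22 mm, then push.

Emit:
carry_out(rows=[[1,0,0.4,0.1,0],[1,0,0,0.5,0],[1,0,0,0.3,0],[1,0,0,0,0],[1,0,0,0,0]])

```text
time: 4.32
ee_pos: [0.4602, -0.2076, 0.072]
eef_rot: [0.767, -0.642, 0.019, 0.0]
ft_force: [-0.8, 0.1, -0.1]
width: 0.0005
```

Emit:
carry_out(rows=[[1,0,-0.3,0,0],[1,0,-0.3,0,0],[1,0,-0.3,0,0],[1,0,-0.3,0,0],[1,0,-0.3,0,0],[1,0,-0.3,0,0]])

```text
time: 4.82
ee_pos: [0.5158, -0.1987, 0.0742]
eef_rot: [0.766, -0.643, 0.019, 0.002]
ft_force: [-1.1, -1.1, -1.2]
width: 0.0004
```

Emit:
carry_out(rows=[[1,0,-0.3,0,0],[1,0,-0.3,0,0],[1,0,-0.3,0,0],[1,0,-0.2,0,0]])

```text
time: 5.15
ee_pos: [0.5531, -0.1918, 0.0746]
eef_rot: [0.766, -0.642, 0.018, 0.001]
ft_force: [-2.2, -2.5, 0.2]
width: 0.0006
```

Emit:
carry_out(rows=[[1,0,-0.2,0,0],[1,0,-0.2,0,0],[1,0,-0.2,0,0]])

```text
time: 5.4
ee_pos: [0.5596, -0.1912, 0.0735]
eef_rot: [0.765, -0.644, 0.008, 0.012]
ft_force: [-39.1, 0.6, 26.6]
width: 0.0009
```

The wrist force jumped to 39 N, so the drawer is against its stop. I back off, lift, and check.

Emit:
carry_out(rows=[[1,0,0.3,0,0],[1,0,0.6,0,0],[1,0,0.6,0,0],[1,0,0.5,0,0],[1,0,0,-1,0],[1,0,0,-1,0],[1,0,0,-1,0],[1,0,0,-1,0],[1,0,0,-1,0],[1,0,0,-1,0],[1,0,0,-1,0],[1,0,0,-1,0],[1,0,0,0,0]])

```text
time: 6.48
ee_pos: [0.503, -0.1905, 0.3285]
eef_rot: [0.766, -0.642, 0.009, 0.009]
ft_force: [0.4, 0.3, -0.0]
width: 0.0005
```

```bash
python3 - <<'E'
from h import *
s=read_state();print(s['ee_pos'],s['ft_force'])
o=camera('scene')
cv2.imwrite('pics/dr.png',cv2.resize(o[100:340,120:460],None,fx=2.2,fy=2.2))
print(pinpoint('lid_edge','scene')[:1],pinpoint('lid_hinge','scene')[:1])
E
```

```text
[ 0.50296575 -0.19052064  0.32845398] [ 0.3735078   0.33735636 -0.0157401 ]
[{'xy': [384.7, 198.5], 'conf': 0.95}] [{'xy': [343.9, 269.1], 'conf': 0.84}]
```

View pics/dr.png

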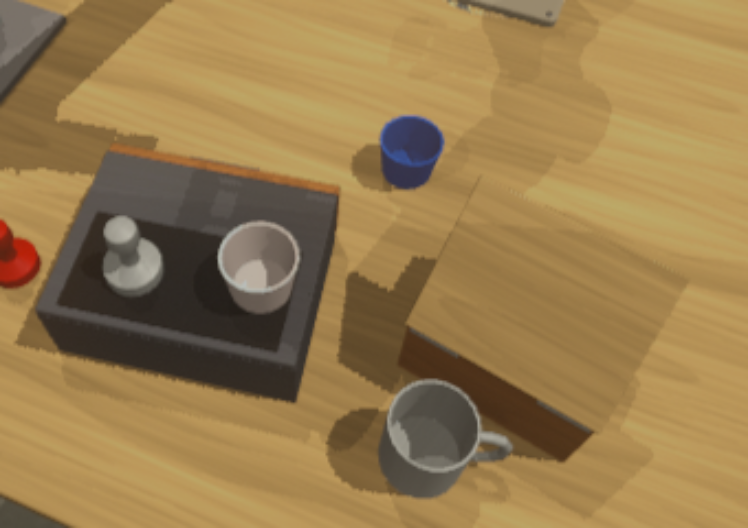

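The picture shows the drawer's front flush with the housing at (225,165); the cup and tamper are unmoved. Next I move above the lid.

Emit:
carry_out(rows=[[1,-0.95,-0.45,0,0],[1,-0.95,-0.45,0,0],[1,-0.95,-0.45,0,0],[1,-0.95,-0.45,0,0],[1,-0.95,-0.45,0,0],[1,-0.95,-0.45,0,0],[1,-0.95,-0.45,0,0],[1,-0.95,-0.45,0,0],[1,-0.95,-0.45,0,0],[1,-0.95,-0.45,0,0],[1,-0.95,-0.45,0,0],[1,0,0,0,0]])

```text
time: 7.63
ee_pos: [0.5912, 0.1552, 0.2916]
eef_rot: [0.764, -0.645, -0.006, 0.018]
ft_force: [0.6, 1.2, 0.7]
width: 0.0009
```

Emit:
carry_out(rows=[[1,-0.95,-0.6,0,0],[1,0,0,0,0],[1,0,0,0.8,0],[1,0,0,0.8,0],[1,0,0,0,0]])

```text
time: 8.05
ee_pos: [0.6, 0.1912, 0.2313]
eef_rot: [0.766, -0.642, -0.01, 0.022]
ft_force: [-0.7, 0.0, 0.6]
width: 0.0004
```

Emit:
carry_out(rows=[[1,0,-0.45,0,0],[1,0,0,0,0],[1,0,0,0.4,0],[1,0,0,0.4,0],[1,0,0,0.4,0]])

```text
time: 8.47
ee_pos: [0.6107, 0.1932, 0.1927]
eef_rot: [0.766, -0.642, -0.011, 0.023]
ft_force: [0.1, -0.6, 0.7]
width: 0.0004
```

Emit:
carry_out(rows=[[1,0,0,0.4,0],[1,0,0,0.4,0],[1,0,0,0.3,0]])

```text
time: 8.72
ee_pos: [0.6077, 0.1919, 0.1557]
eef_rot: [0.766, -0.642, -0.011, 0.023]
ft_force: [-0.3, 0.1, 0.0]
width: 0.0006
```

```bash
python3 - <<'E'
from h import *
s=read_state();print(s['ee_pos'],s['ft_force'])
o=camera('scene')
cv2.imwrite('pics/ld.png',cv2.resize(o[130:340,260:460],None,fx=2.8,fy=2.8))
E
```

```text
[0.60770792 0.19190941 0.15565905] [-0.27130339  0.09944631  0.04823197]
```

View pics/ld.png

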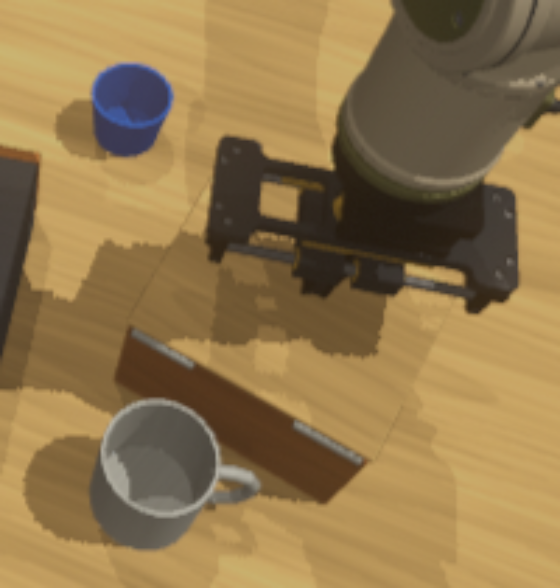

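The lid's side edge has come down and the fingertip (about (318,290) in the crop) stands on the outer face. I continue down.

Emit:
carry_out(rows=[[1,0,0,0.3,0],[1,0,0,0.3,0],[1,0,0,0.2,0]])

```text
time: 9.02
ee_pos: [0.6061, 0.1915, 0.1307]
eef_rot: [0.766, -0.642, -0.011, 0.023]
ft_force: [-24.6, -12.7, 72.7]
width: 0.0005
```

There's a stop at tip height of about 117 mm, which is the closed height, but the force rose to 73 N. I back off at once.

Emit:
carry_out(rows=[[1,0,0,-0.5,0],[1,0,0,-1,0],[1,0,0,-1,0],[1,0,0,-1,0],[1,0,0,-1,0],[1,0.9,0.9,-0.5,0],[1,0.9,0.9,-0.5,0],[1,0.9,0.9,-0.5,0],[1,0.9,0.9,-0.5,0],[1,0.9,0.9,-0.5,0],[1,0.9,0.9,-0.5,0],[1,0.9,0.9,-0.5,0],[1,0,0,0,0],[1,0,0,0,0]])

```text
time: 10.18
ee_pos: [0.4609, -0.0296, 0.3865]
eef_rot: [0.766, -0.642, -0.011, 0.024]
ft_force: [0.0, 1.0, -0.9]
width: 0.0004
```

```bash
python3 - <<'E'
from h import *
s=read_state();print(s['ee_pos'],s['ft_force'])
M={};ims={}
for c in CI:
    ims[c]=camera(c)
    for q in('tea_lid','tea_box'):
        r=silhouettes(q,c);print(c,q,[(np.round(d['box']).tolist(),round(d['conf'],2)) for d in r])
        if r:M[c+q]=r[0]['mask']
    for q in('cup','tamper','pitcher','drawer_face','knock_base'):print(c,q,[np.round(d['xy']).tolist() for d in pinpoint(q,c)])
def f(p):return -sum(iou([lidpts(p)],M[c+'tea_lid'],c)+.7*iou([lidpts(p),boxpts(p)],M[c+'tea_box']|M[c+'tea_lid'],c) for c in CI if c+'tea_lid' in M and c+'tea_box' in M)
x0=np.array([.619,.183,-.172,.05])
r=minimize(f,x0,method='Nelder-Mead',options=dict(initial_simplex=x0+np.vstack([np.zeros(4),np.diag([.02,.02,.1,.1])]),xatol=1e-4,fatol=1e-5))
p=r.x;print(p,r.fun,f([*p[:3],0]))
out=[]
for c,(a,b,w) in dict(scene=(120,140,300),top=(90,90,300)).items():
    o=ims[c].copy();q=proj(lidpts([.619,.183,-.172,0])[[1,3,7,5]],c)
    cv2.polylines(o,[q.astype(int)],True,(0,0,255),1);out.append(o[a:a+220,b:b+w])
cv2.imwrite('pics/end.png',cv2.resize(np.hstack(out),None,fx=1.33,fy=1.33))
E
```

```text
[ 0.46093359 -0.02960323  0.38649196] [ 0.04127632  1.0410177  -0.88921621]
scene tea_lid [([363.0, 245.0, 111.0, 103.0], 0.74)]
scene tea_box [([360.0, 253.0, 119.0, 118.0], 0.85)]
scene cup [[237.0, 228.0], [305.0, 176.0]]
scene tamper [[179.0, 224.0], [125.0, 223.0]]
scene pitcher [[311.0, 305.0]]
scene drawer_face []
scene knock_base [[221.0, 198.0]]
top tea_lid [([128.0, 166.0, 33.0, 68.0], 0.88)]
top tea_box [([126.0, 164.0, 38.0, 74.0], 0.74), ([318.0, 132.0, 26.0, 30.0], 0.65)]
top cup [[266.0, 145.0]]
top tamper [[373.0, 146.0], [315.0, 133.0]]
top pitcher []
top drawer_face [[306.0, 201.0]]
top knock_base [[299.0, 196.0]]
[ 0.61775012  0.18321951 -0.18595741 -0.0380492 ] -2.219673794904059 -2.178883949011428
```

View pics/end.png

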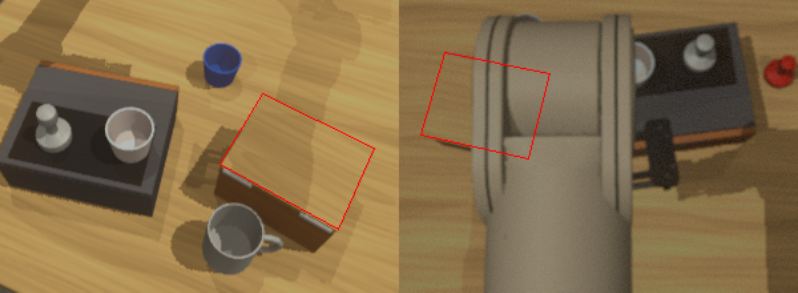

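The red outline (closed lid at the original box position) matches the lid in the scene view. The arm covers most of the box in the top view, so I do one clean top check with the arm moved aside.

Emit:
carry_out(rows=[[1,0.9,0.9,0,0],[1,0.9,0.9,0,0],[1,0.9,0.9,0,0],[1,0.9,0.5,0,0],[1,0.9,0,0,0],[1,0.9,0,0,0],[1,0.9,0,0,0],[1,0.9,0,0,0],[1,0.9,0,0,0],[1,0.9,0,0,0],[1,0.9,0,0,0],[1,0,0,0,0],[1,0,0,0,0]])

```text
time: 12.07
ee_pos: [0.4168, -0.3513, 0.3952]
eef_rot: [0.768, -0.64, -0.01, 0.025]
ft_force: [-0.3, 0.9, 0.5]
width: 0.0004
```

```bash
python3 - <<'E'
from h import *
s=read_state();print(s['ee_pos'],s['ft_force'])
M={};ims={}
for c in CI:
    ims[c]=camera(c)
    for q in('tea_lid','tea_box'):
        r=silhouettes(q,c);print(c,q,[(np.round(d['box']).tolist(),round(d['conf'],2)) for d in r][:2])
        if r:M[c+q]=r[0]['mask']
    for q in('cup','tamper','pitcher','drawer_face'):print(c,q,[np.round(d['xy']).tolist() for d in pinpoint(q,c)])
def f(p):return -sum(iou([lidpts(p)],M[c+'tea_lid'],c)+.7*iou([lidpts(p),boxpts(p)],M[c+'tea_box']|M[c+'tea_lid'],c) for c in CI)
x0=np.array([.619,.183,-.172,.05])
r=minimize(f,x0,method='Nelder-Mead',options=dict(initial_simplex=x0+np.vstack([np.zeros(4),np.diag([.02,.02,.1,.1])]),xatol=1e-4,fatol=1e-5))
print(r.x,r.fun)
o=ims['top'].copy();q=proj(lidpts([.619,.183,-.172,0])[[1,3,7,5]],'top');cv2.polylines(o,[q.astype(int)],True,(0,0,255),1)
cv2.imwrite('pics/end2.png',cv2.resize(o[90:270,80:400],None,fx=2.4,fy=2.4))
E
```

```text
[ 0.41682231 -0.35125726  0.39517751] [-0.34432924  0.85031448  0.45651934]
scene tea_lid [([365.0, 243.0, 114.0, 103.0], 0.88)]
scene tea_box [([361.0, 252.0, 115.0, 122.0], 0.83)]
scene cup [[306.0, 176.0], [236.0, 230.0]]
scene tamper [[180.0, 223.0], [126.0, 220.0]]
scene pitcher [[310.0, 306.0]]
scene drawer_face []
top tea_lid [([156.0, 169.0, 94.0, 80.0], 0.96)]
top tea_box [([159.0, 171.0, 100.0, 83.0], 0.68), ([155.0, 169.0, 97.0, 81.0], 0.27)]
top cup [[269.0, 149.0], [231.0, 255.0]]
top tamper [[318.0, 135.0], [376.0, 144.0]]
top pitcher [[187.0, 130.0]]
top drawer_face [[305.0, 201.0]]
[ 0.61965209  0.18241008 -0.18294345 -0.03422749] -3.3017610076727637
```

View pics/end2.png

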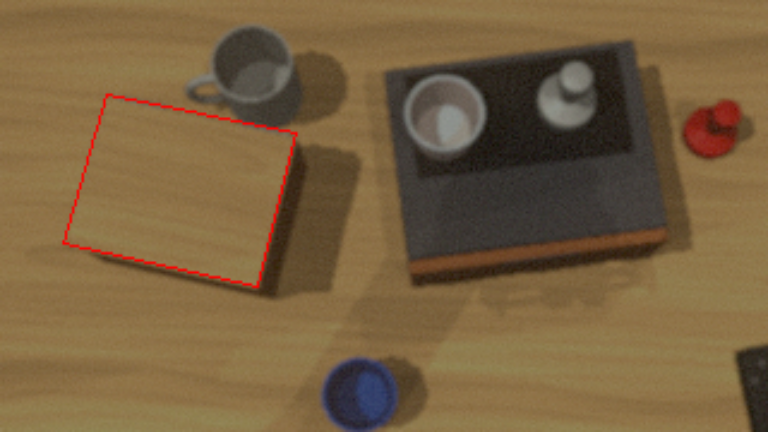

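The top picture shows the lid lying on the closed outline and the drawer board flush at (535,255). Everything else stands where it was, and the hand is clear.

```bash
python3 -c "
from bench import *
print(close_job())"
```

```text
the job is handed in; nothing more can be done
None
```

The drawer is home and the tea box lid is closed. I pushed both from outside with the shut fingertips and handed the job in at about 12 s of the 64 s allowed. No verdict was reported.

- **Drawer:** I pushed it until it met its stop, where the wrist force jumped to about 39 N. Both cameras then showed its front flush with the housing. I judged this by eye and by the force, not by measuring the remaining gap.
- **Lid:** I pressed it down until the fingertips reached about 117 mm, the closed height. The final camera fit gave a lid angle of about −0.03 rad, which is flat within the fit's error.
- **Tea box:** it stood within about 1 mm of where it started.
- **Cup, tamper and pitcher:** they were within a few pixels of their first positions and upright, and the blue and red look-alikes were left alone.
- **Hand:** it finished well clear, with only sensor noise on the wrist force.

**Not as planned:** the last lid press peaked at 73 N at the wrist. That is under the 120 N limit but more than I intended. My first fit of the knock drawer's position was also off by about 1 cm, so I relied on the contact force to find the stop.

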